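# Release the sanding-shop feed carriage and catch it softly on its buffer

### The arm

A 6-joint arm with a two-finger parallel gripper is mounted at the origin on the work surface. World frame = base frame: x ahead of the robot, y to its left, z up, the work surface at z = 0. Lengths are in m, angles in rad, forces in N, time in s.
With the tool pointing down it reaches from about 0.35 to 0.85 m from the base axis. Payload 8.1 kg.
Tool frame: the origin (TCP) lies on the centre line of the jaws, within the pads' length; the fingertips stand robot.tips_ahead ahead of it and the grasp point (between the pads) lies 6 mm ahead of it (robot.tips_ahead is the distance from the TCP to the fingertips, in m); z points along the fingers, y is the line along which they close (so a half turn about z gives the same grasp; the last joint's range is limited). The gripper opens to 93 mm and grips with 3 to 60 N. Pads are 15 mm wide; open, the fingers measure 128 mm over their backs; the gripper's body (75 mm by 188 mm) begins 65 mm behind the grasp point.
Start: joints at [-1.311, 0.13, 1.488, -0, 1.523, -0.085], TCP at [0.203, -0.565, 0.244] pointing down, gripper open.
Joint ranges: [-2.96, 2.96], [-0.89, 2.26], [0.02, 2.5], [-1.34, 4.48], [0, 2.73], [-2.66, 2.66]. Speed limits (rad/s): [2.39, 2.39, 2.79, 3.14, 3.14, 3.14].

### API

Orientations are given as a rotation vector (axis times angle).
In Python, from plant import robot gives the robot as it stands.
- The arm moves only by the tool apply_moves, never from a script. Its arguments are lists of equal length, an entry for each row: "delta_pos": the shift along the tool's x, y, z in cm, a list of three; "twist": the turn about the tool's z in rad. A call has 1 to 8 rows; each row shifts and turns the commanded pose from where the row before left it, along the tool's axes as they then stand; what a row does not reach is not made up. A row lasts 1/8 s, in which the tool goes at most 62.5 mm and 10.7 degrees, less where a joint would pass 70% of its speed; a pose out of reach is approached as far as the arm can. A call with a gripper value outside its range is refused whole. "gripper" is the finger opening in cm, from 0 to 9.3, set as the call begins (left out, the last holds). The fingers move at their own pace and stop on an object; "squeeze" is the grip in N (left out, the last holds). Time passes only in rows, so rows that do not move let the fingers close. It gives the time, the measured TCP pose, the force, the opening and the grip force at its end, in the units of the state.
- robot.read_state(): the state, without advancing time (a new reading comes with each control period).
- robot.read_camera(name): name is "side" or "top"; returns a dict with "frame" (420x560x3 uint8, red, green, blue), "vertical_fov" (degrees; the focal length in pixels is half the picture's height over the tangent of half this angle, whatever the lens; pixels are square), "cx", "cy" (the principal point, pixels), "k1" (the pictures are not rectified: a ray, as slopes to the right and down, at radius r is drawn at 1 + k1 r^2 times it, then the intrinsics apply), "R" (3x3) and "t" (3): a world point X has camera coordinates R X + t. Camera axes: x right, y down, z forward; pixel columns grow to the right and rows downward; lengths in m; the calibration is good to about 2 mm. A picture is of the moment at which its call begins. There is no depth.
- robot.close_job(): hands the job in; it is judged then, once.
The state is a dict: "t": time; "q": joint angles; "dq": joint speeds; "joint_torque": joint torques, N m; "tool_pos": TCP position; "orientation": TCP orientation; "force": force on the tool from outside, world axes, zero at the start; "wrist_torque": the same for the moment, N m; "opening": finger opening in m; "gripper_force": force on a finger pad.
Only numpy, scipy, OpenCV 4.12 (cv2) and the standard library are available. Lean on these libraries where they do the work, as an engineer would, in place of code of your own. Each camera call takes 0.05 s, during which the arm holds its last target. There are 200 camera calls.

### The job

Press the red latch knob down so that the carriage with the painted board rolls down the rails by itself, and do not touch it until its yellow buffer has passed the orange line. Then catch it gently on the front of the buffer, never pushing the buffer in more than half of its travel and never letting the carriage run on to the rubber end stops, and bring it to a standstill with the buffer between the orange and the red line. Finish while still holding it there with the fingers in front of the buffer, so that it can be unloaded; leave the other things on the bench alone.

Things in the scene. Friction and masses are not known exactly. Their poses are not given: they have to be found in the camera images.
- ramp: Fixed plywood ramp, 740 x 130 mm, with two aluminium rails (y = +-38 mm). Origin on the table under its middle; x level, downhill (roughly to the robot's right), z up. Rail tops are 60 mm above the table at the origin and fall 22.7 mm per metre of x (0.0227 rad); the board's top is 12 mm lower. Rubber wheel stops, 18 mm high, on the rails at x = 294 to 310 mm.
- orange_line (a point): Middle of the orange line painted across the ramp board, 12 mm wide, at ramp x = 100 mm, 12 mm below the rail tops. Before the buffer's front has passed it the carriage must not be touched.
- red_line (a point): Middle of the red line painted across the ramp board, 12 mm wide, at ramp x = 300 mm, 12 mm below the rail tops. The buffer's front must be stopped uphill of it.
- knob_top (a point): Centre of the top of the red latch knob, 30 mm in diameter, on the ramp's centre line at the uphill end (ramp x = -335 mm, about 118 mm above the table). It is pressed straight down; it is stiff (about 3 N) and stays down.
- latch (a joint): How far the knob is pressed, in m: 0 up, 0.020 fully down. The carriage is free once it is about 0.010 down (press it right down to be sure). It does not come up again.
- carriage: Wooden carriage, deck 140 x 105 mm, with a green board clamped on; top 62 mm above the rails, tail 115 mm behind its origin (mid-deck, at rail-top level; x downhill). Starts at ramp x = -190 mm, wheels meet the end stops at +230. Mass 0.80 kg nominal (true 0.85 to 1.45 times). Wheel drag 1.3 N per m/s, dry friction 0.01 N: it nears a steady 0.11 to 0.2 m/s (time constant 0.5 to 0.9 s).
- nose (a point): Centre of the front (downhill) face of the yellow buffer plate, 110 mm ahead of the carriage's origin when relaxed, 42 mm above the rail tops; starts at ramp x = -80 mm. The plate is 60 mm wide, 8 mm thick, and reaches from 14 to 70 mm above the rail tops. It moves with the carriage and as the spring is pressed.
- buffer (a joint): How far the buffer plate is pushed back into the carriage, in m: 0 relaxed, 0.024 fully in (half of its travel is 0.012). Spring stiffness 45 N/m, damping 1 N per m/s. Resting on the slope against the fingers the carriage presses it in by 3 to 6 mm.
- discs: Bystander: stack of round sanding discs, 125 mm in diameter, 23 mm high. Origin under its centre. Leave alone.
- offcut: Bystander: light green painted board offcut, 70 x 140 x 22 mm. Origin under its centre. Leave alone.
- jar: Bystander: clear plastic jar of finish with a white cap, 84 mm in diameter, 120 mm high. Origin under its centre. Leave alone.

How it is judged:
By the outcome, as a careful person would: the job done as asked, in the order asked, and still so for the second after the job is handed in, while the arm keeps its last pose, push and grip.
It also fails if it takes over 32 s, if anything falls off the work surface, if the arm or the gripper's body presses on something with over 40 N, if the wrist force passes 120 N, or if a joint passes its speed limit or range.

## Working session

There is one attempt and no reset: what is moved stays moved. The work goes in short steps, Python scripts to look and compute and a tool call to move; the robot and the scene stay as the last step left them, time stands still between calls to the robot, and variables do not carry over. Pictures are saved under pics/ and viewed, at most 10 in all, crops included, and the job is handed in when it is done.

Besides the shell and the picture viewer there is one more tool, called after ">>>" as name(argument=value, ...) on one line, values as JSON. apply_moves: Moves the arm, as the interface text tells. Its arguments: {"type":"object","properties":{"delta_pos":{"type":"array"},"twist":{"type":"array"},"gripper":{"type":"number"},"squeeze":{"type":"number"}},"required":["delta_pos","twist"]}

```bash
ls; mkdir -p pics; python3 - <<'E'
from plant import robot
import cv2
print(robot.tips_ahead); s=robot.read_state(); print(s)
for n in("side","top"):
    c=robot.read_camera(n); cv2.imwrite(f"pics/{n}0.png",c["frame"][:,:,::-1]); print({k:v for k,v in c.items() if k!="frame"})
E
```

```text
pics
0.025
{'t': 0.0, 'q': array([-1.31144684e+00,  1.31180850e-01,  1.48927042e+00, -7.36553381e-06,
        1.52302385e+00, -8.54208608e-02]), 'dq': array([ 0.00107749,  0.00049945, -0.00063642, -0.0002852 ,  0.00033147,
       -0.00058117]), 'joint_torque': array([-7.60952280e-04, -5.59836459e+01, -4.91768754e+01,  7.67340674e-02,
        3.49327130e-02, -1.42494864e-04]), 'tool_pos': array([ 0.20265801, -0.56417263,  0.24258054]), 'orientation': array([-3.09318230e+00, -5.38564716e-01,  2.68178849e-04]), 'force': array([ 0.58914265, -0.25708508, -0.07745986]), 'wrist_torque': array([ 0.02637105,  0.01197967, -0.02899781]), 'gripper_force': 0.0, 'opening': 0.09308840504167873}
{'vertical_fov': 48.54592174924996, 'cx': 279.75265741933515, 'cy': 213.55796227528194, 'k1': -0.09335906546034466, 'R': array([[-9.68944787e-01, -2.47276451e-01,  5.97123428e-04],
       [-1.69284379e-01,  6.61571301e-01, -7.30524615e-01],
       [ 1.80246494e-01, -7.07939101e-01, -6.82886104e-01]]), 't': array([0.62046702, 0.17126024, 1.22629524])}
{'vertical_fov': 56.01876238273907, 'cx': 282.8403181080735, 'cy': 213.89886651220118, 'k1': 0.011963012981472029, 'R': array([[-0.0980358 , -0.99517849, -0.00295872],
       [-0.97165977,  0.09636069, -0.21585158],
       [ 0.21509595, -0.01828631, -0.9764217 ]]), 't': array([0.07007741, 0.64621679, 1.06536692])}
```

View pics/side0.png

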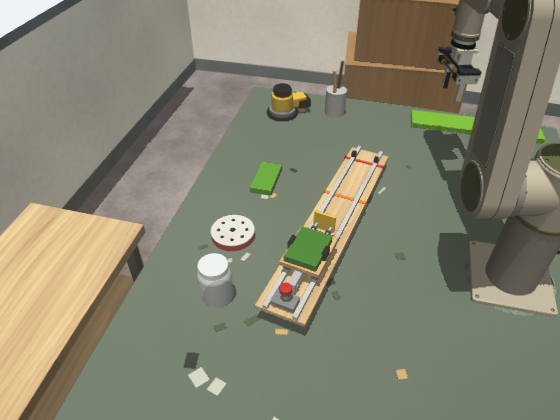

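View pics/top0.png

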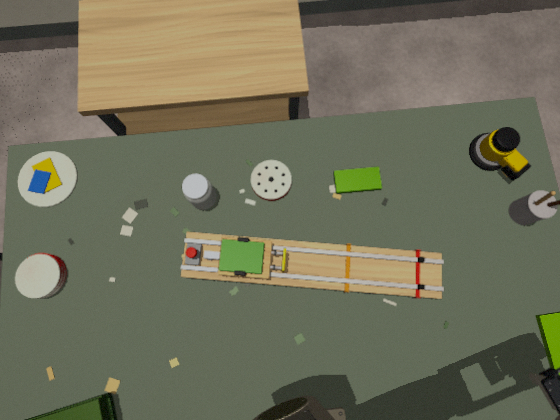

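The side view shows the knob at (286,289), buffer (325,219) and lines at (350,197) and (363,162). The top view shows the knob at (191,253), buffer (285,260), orange line (348,268) and red line (418,274). Next I'll fit the ramp pose.

```bash
cat > h.py <<'E'
import numpy as np, cv2
from plant import robot
from scipy.optimize import least_squares
from scipy.spatial.transform import Rotation as Rot
def proj(c,X):
    f=210/np.tan(np.radians(c["vertical_fov"])/2); p=c["R"]@X+c["t"]; s=p[:2]/p[2]
    return f*s*(1+c["k1"]*(s@s))+[c["cx"],c["cy"]]
def blob(c,h0,h1,box,smin=150,vmin=90):
    hsv=cv2.cvtColor(c["frame"],cv2.COLOR_RGB2HSV).astype(int); H,S,V=hsv[...,0],hsv[...,1],hsv[...,2]
    H=np.where(H>170,H-180,H); m=(H>=h0)&(H<=h1)&(S>smin)&(V>vmin)
    k=np.zeros_like(m); a,b,d,e=box; k[b:e,a:d]=1; y,x=np.nonzero(m&k); return np.array([x.mean(),y.mean()]),len(x)
def W(p,L): # ramp local->world
    c,s=np.cos(p[2]),np.sin(p[2]); return np.array([p[0]+c*L[0]-s*L[1],p[1]+s*L[0]+c*L[1],L[2]])
def rail(x): return .060-.0227*x
E
python3 - <<'E'
from h import *
T=robot.read_camera("top"); S=robot.read_camera("side")
K=(-.335,0,.116);O=(.1,0,rail(.1)-.012);Rr=(.3,0,rail(.3)-.012);N=(-.084,0,rail(-.08)+.045)
obs=[]
for n,c,L,h,box in [("Tk",T,K,(-10,5),(180,243,203,265)),("To",T,O,(6,16),(338,240,358,295)),("Tr",T,Rr,(-10,5),(408,245,428,296)),
  ("Sk",S,K,(-10,5),(270,275,302,300)),("So",S,O,(3,14),(328,185,372,210)),("Sr",S,Rr,(-10,4),(338,152,388,172)),
  ("Ty",T,N,(20,32),(278,245,296,275)),("Sy",S,N,(20,32),(308,205,342,232))]:
    b,k=blob(c,*h,box); obs.append((n,c,L,b)); print(n,b,k)
# line colour masks may be partial: also residual report
f=lambda p:np.concatenate([proj(c,W(p,L))-b for n,c,L,b in obs])
r=least_squares(f,[.55,-.1,-1.5],loss="soft_l1"); print(r.x)
for o,e in zip(obs,f(r.x).reshape(-1,2)): print(o[0],e.round(1))
np.save("ramp.npy",r.x); print(W(r.x,K),W(r.x,O),W(r.x,Rr))
E
```

```text
Tk [190.89655172 252.18390805] 87
To [345.5  275.25] 4
Tr [417.16101695 271.03389831] 118
Sk [285.37903226 288.59677419] 124
So [348.86046512 198.01162791] 86
Sr [364.13043478 161.84782609] 46
Ty [283.6        260.55714286] 70
Sy [324.59797297 220.21621622] 296
[ 0.49744735 -0.06265925 -1.75382863]
Tk [-0.8  0.3]
To [ 1.6 -7. ]
Tr [-0.1  3.4]
Sk [ 0.3 -1.1]
So [-3.8 -1. ]
Sr [0.4 0.1]
Ty [-0.9  0.1]
Sy [0.  0.8]
[0.55842139 0.26674501 0.116     ] [ 0.47924615 -0.16098888  0.04573   ] [ 0.44284373 -0.35764814  0.04119   ]
```

```bash
python3 - <<'E'
from h import *
T=robot.read_camera("top"); S=robot.read_camera("side")
hs=cv2.cvtColor(T["frame"],cv2.COLOR_RGB2HSV); print(hs[262,340:356].tolist()); print(hs[275,410:426].tolist())
hs=cv2.cvtColor(S["frame"],cv2.COLOR_RGB2HSV); print(hs[190:205,349].tolist())
p=np.load("ramp.npy")
a=np.hstack([cv2.resize(T["frame"][225:305,170:450],None,fx=2.8,fy=2.8)])
b=cv2.resize(S["frame"][140:320,255:400],None,fx=2,fy=2)
o=np.zeros((600,800,3),np.uint8); o[:a.shape[0],:a.shape[1]]=a; o[226:226+b.shape[0],:b.shape[1]]=b
cv2.imwrite("pics/z1.png",o[:,:,::-1])
E
```

```text
[[18, 97, 186], [18, 100, 186], [18, 103, 184], [18, 99, 186], [18, 101, 184], [18, 126, 180], [18, 185, 183], [19, 217, 188], [19, 233, 186], [18, 207, 176], [18, 128, 179], [18, 99, 185], [18, 98, 185], [19, 104, 184], [18, 102, 185], [19, 102, 185]]
[[21, 94, 185], [21, 92, 186], [21, 93, 186], [21, 95, 185], [21, 90, 186], [15, 120, 174], [1, 228, 168], [2, 229, 178], [3, 239, 177], [9, 167, 180], [16, 108, 185], [21, 94, 185], [21, 93, 184], [21, 90, 186], [21, 92, 185], [21, 92, 185]]
[[19, 89, 231], [19, 91, 226], [18, 93, 225], [18, 92, 224], [19, 92, 225], [19, 91, 227], [18, 93, 228], [13, 171, 237], [13, 182, 239], [12, 183, 224], [18, 97, 228], [18, 91, 228], [18, 92, 227], [18, 91, 226], [18, 91, 226]]
```

View pics/z1.png

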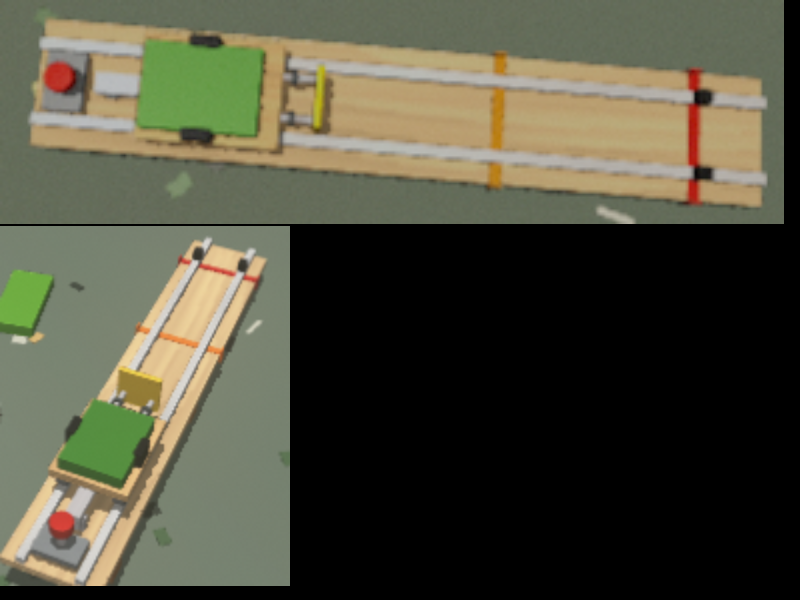

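The zoom shows both lines clear and the buffer facing the orange line. I'll refit using the line end midpoints.

```bash
cat > fit.py <<'E'
from h import *
T=robot.read_camera("top"); S=robot.read_camera("side")
def ends(c,h0,h1,box,ax,smin=140):
    hsv=cv2.cvtColor(c["frame"],cv2.COLOR_RGB2HSV).astype(int); H=np.where(hsv[...,0]>170,hsv[...,0]-180,hsv[...,0])
    m=(H>=h0)&(H<=h1)&(hsv[...,1]>smin); a,b,d,e=box; y,x=np.nonzero(m[b:e,a:d]); P=np.c_[x+a,y+b]; v=P[:,ax]
    return (P[v<=v.min()+1].mean(0)+P[v>=v.max()-1].mean(0))/2
K=(-.335,0,.118);O=(.1,0,rail(.1)-.012);Rr=(.3,0,rail(.3)-.012);N=(-.084,0,rail(-.08)+.042)
obs=[("To",T,O,ends(T,12,22,(335,235,360,300),1)),("Tr",T,Rr,ends(T,-10,12,(408,240,428,300),1)),
("So",S,O,ends(S,5,16,(320,185,372,212),0)),("Sr",S,Rr,ends(S,-10,10,(338,150,388,172),0)),
("Tk",T,K,blob(T,-10,5,(180,243,203,265))[0]),("Sy",S,N,blob(S,20,32,(308,205,342,232))[0]),("Sk",S,(-.335,0,.114),blob(S,-10,5,(270,275,302,300))[0])]
f=lambda p:np.concatenate([proj(c,W(p,L))-b for n,c,L,b in obs])
r=least_squares(f,[.5,-.06,-1.75],loss="soft_l1"); print(r.x)
for o,e in zip(obs,f(r.x).reshape(-1,2)): print(o[0],o[3].round(1),e.round(1))
np.save("ramp.npy",r.x); p=r.x
for L in(K,O,Rr): print(W(p,L).round(4))
s=robot.read_state();R=Rot.from_rotvec(s["orientation"]).as_matrix()
tx=np.arctan2(R[1,0],R[0,0]); print("tool x yaw",tx,"ramp yaw",p[2],"t",s["t"])
E
python3 fit.py
```

```text
[ 0.49884461 -0.0639524  -1.75093866]
To [347.2 267.5] [0.2 0.2]
Tr [417.4 273.5] [0.  0.1]
So [344.5 196.9] [ 0.  -0.3]
Sr [364.  161.5] [-0.1  0.1]
Tk [190.8 252.1] [-0.4  0.1]
Sy [324.6 220.2] [-0.4  1.2]
Sk [285.4 288.6] [ 0.2 -1. ]
[0.5589 0.2656 0.118 ]
[ 0.4809 -0.1623  0.0457]
[ 0.4451 -0.3591  0.0412]
tool x yaw 0.34477790949519865 ramp yaw -1.7509386591478007 t 0.4
```

>>> apply_moves(delta_pos=[[0,0,0],[0,0,0],[0,0,0],[0,0,0],[0,0,0],[0,0,0],[0,0,0]], twist=[-0.175,-0.175,-0.175,-0.175,-0.175,-0.171,0], gripper=0, squeeze=10)

```text
t: 1.27
tool_pos: [0.2028, -0.5647, 0.2436]
orientation: [-2.413, -2.011, -0.0]
force: [0.1, -0.3, -0.3]
opening: 0.0276
gripper_force: 0.0
```

```bash
cat >> h.py <<'E'
P=lambda:np.load("ramp.npy")
def toolstat(target=None):
    s=robot.read_state();p=P();R=Rot.from_rotvec(s["orientation"]).as_matrix();c,sn=np.cos(p[2]),np.sin(p[2])
    d=s["tool_pos"][:2]-p[:2]; L=np.array([c*d[0]+sn*d[1],-sn*d[0]+c*d[1],s["tool_pos"][2]])
    print("t",round(s["t"],3),"ramp-frame tcp",L.round(4),"yawerr",round((np.arctan2(-R[1,0],-R[0,0])-p[2]),4),"z",R[:,2].round(4),"F",s["force"].round(1),"op",round(s["opening"],4))
    if target is not None: print("tool delta cm",(R.T@(W(p,target)-s["tool_pos"])*100).round(2))
    return s,L
E
python3 -c "
from h import *
toolstat((-.335,0,.155))"
```

```text
t 1.275 ramp-frame tcp [ 0.5457 -0.2015  0.2436] yawerr -0.0009 z [-0.  0. -1.] F [ 0.1 -0.3 -0.3] op 0.0276
tool delta cm [88.08 20.07  8.86]
```

>>> apply_moves(delta_pos=[[5.5,1.25,0],[5.5,1.25,0],[5.5,1.25,0],[5.5,1.25,0],[5.5,1.25,0],[5.5,1.25,0],[5.5,1.25,0],[5.5,1.25,0]], twist=[0,0,0,0,0,0,0,0])

```text
t: 2.28
tool_pos: [0.3805, -0.148, 0.244]
orientation: [2.417, 2.006, 0.001]
force: [1.0, 0.2, 0.6]
opening: 0.0003
gripper_force: 0.0
```

>>> apply_moves(delta_pos=[[5.5,1.25,0],[5.5,1.25,0],[5.5,1.25,0],[5.5,1.25,0],[5.5,1.25,0],[5.5,1.25,0],[5.5,1.25,0],[0,0,0]], twist=[0,0,0,0,0,0,0,0])

```text
t: 3.28
tool_pos: [0.5351, 0.2167, 0.2424]
orientation: [-2.412, -2.011, 0.002]
force: [-1.0, -0.9, -1.1]
opening: 0.001
gripper_force: 0.0
```

```bash
python3 -c "
from h import *
toolstat((-.335,0,.155))"
```

```text
t 3.275 ramp-frame tcp [-0.2826 -0.0146  0.2424] yawerr -0.0004 z [-1.8e-03  3.0e-04 -1.0e+00] F [-1.  -0.9 -1.1] op 0.001
tool delta cm [5.24 1.47 8.73]
```

>>> apply_moves(delta_pos=[[3.0,0.85,2],[2.25,0.6,3],[0,0,3.7],[0,0,0]], twist=[0,0,0,0])

```text
t: 3.78
tool_pos: [0.5562, 0.2609, 0.153]
orientation: [-2.413, -2.008, 0.011]
force: [1.1, -0.3, -0.1]
opening: 0.0005
gripper_force: 0.0
```

```bash
python3 - <<'E'
from h import *
toolstat((-.335,0,.123))
c=robot.read_camera("side"); cv2.imwrite("pics/p1.png",cv2.resize(c["frame"][200:340,230:360],None,fx=4,fy=4)[:,:,::-1])
E
```

```text
t 3.775 ramp-frame tcp [-0.3299 -0.0018  0.153 ] yawerr -0.0029 z [-0.0066 -0.0027 -1.    ] F [ 1.1 -0.3 -0.1] op 0.0005
tool delta cm [0.52 0.19 3.  ]
```

View pics/p1.png

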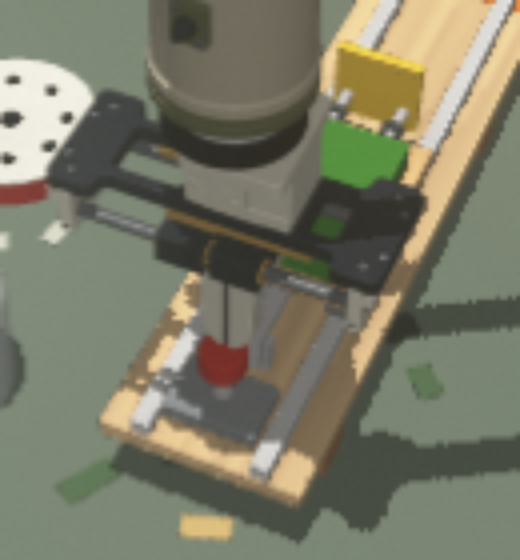

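The fingers are centred over the knob at about (222,355) in the crop. Before releasing I'll calibrate a carriage tracker on the first pictures.

```bash
cat > track.py <<'E'
from h import *
B=dict(x=.0)
def green(c,img=None):
    f=c["frame"] if img is None else img
    hsv=cv2.cvtColor(f,cv2.COLOR_RGB2HSV).astype(int); m=((hsv[...,0]>45)&(hsv[...,0]<70)&(hsv[...,1]>150)&(hsv[...,2]>50)).astype(np.uint8)
    p=P(); q=np.array([proj(c,W(p,(x,y,rail(x)+.062))) for x,y in((-.37,-.06),(-.37,.06),(.37,.06),(.37,-.06))]).astype(np.int32)
    r=np.zeros_like(m); cv2.fillConvexPoly(r,q,1); m&=r
    y,x=np.nonzero(m); return x,y
def locate(c,img=None,edge=None):
    """ramp x at board-top height of the green pixels: 2..98 percentiles and mean"""
    x,y=green(c,img)
    if len(x)<20: return None
    p=P(); g=np.linspace(-.35,.35,141); ln=np.array([proj(c,W(p,(a,0,rail(a)+.06))) for a in g])
    d=ln[-1]-ln[0]; d/=np.hypot(*d); s=np.interp(np.c_[x,y]@d,ln@d,g)
    return len(x),np.percentile(s,[2,50,98]).round(4),s.mean().round(4)
if __name__=="__main__":
    for n in("top","side"):
        c=robot.read_camera(n); im=cv2.imread(f"pics/{n}0.png")[:,:,::-1].copy(); print(n,locate(c,im),"now",locate(c))
    toolstat((-.335,0,.123))
E
python3 track.py
```

```text
top None now (376, array([-0.2515, -0.234 , -0.1979]), np.float64(-0.2307))
side None now None
t 3.925 ramp-frame tcp [-0.3317  0.0013  0.1588] yawerr -0.0018 z [ 2.2e-03  7.0e-04 -1.0e+00] F [0.  0.1 0.5] op 0.0004
tool delta cm [ 0.33 -0.14  3.58]
```

```bash
python3 - <<'E'
import cv2
for n,(x,y) in(("top",(242,256)),("side",(308,246))):
    h=cv2.cvtColor(cv2.imread(f"pics/{n}0.png"),cv2.COLOR_BGR2HSV); print(h[y,x-12:x+12:6].tolist(),h[y-10:y+10:5,x].tolist())
E
sed -i 's/(hsv\[...,0\]>45)&(hsv\[...,0\]<70)&(hsv\[...,1\]>150)/(hsv[...,0]>45)\&(hsv[...,0]<75)\&(hsv[...,1]>120)/' track.py; python3 track.py
```

```text
[[49, 133, 157], [49, 132, 156], [49, 129, 156], [49, 133, 157]] [[49, 138, 151], [50, 131, 156], [49, 129, 156], [49, 125, 157]]
[[52, 137, 143], [52, 142, 142], [52, 141, 143], [51, 141, 143]] [[52, 139, 143], [52, 140, 142], [52, 141, 143], [52, 141, 143]]
top (1286, array([-0.2499, -0.1961, -0.1422]), np.float64(-0.196)) now (1281, array([-0.2497, -0.1957, -0.142 ]), np.float64(-0.1958))
side (1124, array([-0.2587, -0.205 , -0.1425]), np.float64(-0.2034)) now (269, array([-0.259 , -0.1605, -0.1369]), np.float64(-0.1678))
t 4.025 ramp-frame tcp [-0.3321  0.0016  0.1593] yawerr -0.0011 z [ 0.0035  0.0013 -1.    ] F [ 0.1 -0.9 -0.5] op 0.0008
tool delta cm [ 0.28 -0.17  3.63]
```

>>> apply_moves(delta_pos=[[0.3,-0.1,1.6],[0,0,1.7],[0,0,0]], twist=[0,0,0])

```text
t: 4.4
tool_pos: [0.5585, 0.2658, 0.1232]
orientation: [2.412, 2.012, 0.001]
force: [-0.4, 0.1, -0.4]
opening: 0.0002
gripper_force: 0.0
```

```bash
python3 - <<'E'
from track import *
toolstat((-.335,0,.123)); print(locate(robot.read_camera("top")))
E
```

```text
t 4.4 ramp-frame tcp [-0.3351 -0.0004  0.1232] yawerr -0.0 z [ 9.e-04  3.e-04 -1.e+00] F [-0.4  0.1 -0.4] op 0.0002
tool delta cm [-0.01  0.04  0.02]
(1280, array([-0.2468, -0.1926, -0.1391]), np.float64(-0.1928))
```

>>> apply_moves(delta_pos=[[0,0,-5.5],[-4.5,0,-1],[-6,0,0],[-6,0,0],[-6,0,0],[-6,0,0],[-6,0,0],[-6,0,0]], twist=[0,0,0,0,0,0,0,0])

```text
t: 5.45
tool_pos: [0.4847, -0.1344, 0.1882]
orientation: [-2.412, -2.013, 0.0]
force: [0.8, -0.6, -0.4]
opening: 0.0001
gripper_force: 0.0
```

```bash
python3 - <<'E'
from track import *
toolstat((.19,0,.1)); print(locate(robot.read_camera("top")))
E
```

```text
t 5.45 ramp-frame tcp [ 0.0718 -0.0013  0.1882] yawerr 0.0003 z [-4.e-04  3.e-04 -1.e+00] F [ 0.8 -0.6 -0.4] op 0.0001
tool delta cm [-11.82   0.13   8.82]
(1273, array([-0.1512, -0.0978, -0.0444]), np.float64(-0.0978))
```

>>> apply_moves(delta_pos=[[-6,0.1,0],[-4.5,0,4],[-1,0,4.8]], twist=[0,0,0])

```text
t: 5.88
tool_pos: [0.4662, -0.249, 0.1005]
orientation: [2.413, 2.007, 0.001]
force: [-0.2, 0.3, -0.9]
opening: 0.0003
gripper_force: 0.0
```

```bash
cat > fitm.py <<'E'
from track import *
from scipy.integrate import solve_ivp
import json,sys
toolstat((.19,0,.1)); t=robot.read_state()["t"]; g=locate(robot.read_camera("top")); print(g)
D=json.load(open("d.json")); D.append([t,float(g[2])]); json.dump(D,open("d.json","w")); D=np.array(D); nose=D[:,1]+.116
def sim(m,t0,ts):
    s=solve_ivp(lambda t,y:[y[1],(m*9.81*.0227-1.3*y[1]-.01)/m],[t0,max(ts)+3],[-.08,0],dense_output=True); return s.sol(ts)
r=least_squares(lambda q:(sim(q[0],q[1],D[:,0])[0]-nose)*1000,[.95,4.25]); print("m,t0",r.x,"res mm",r.fun.round(2))
ts=t+.05+np.arange(0,1.6,.125); s=sim(*r.x,ts); print(np.c_[ts,s[0],s[1]].round(3))
E
echo '[[4.4,-0.1928],[5.45,-0.0978]]' > d.json; python3 fitm.py
```

```text
t 5.875 ramp-frame tcp [0.1879 0.001  0.1005] yawerr -0.0029 z [ 0.0022 -0.002  -1.    ] F [-0.2  0.3 -0.9] op 0.0003
tool delta cm [-0.21 -0.1   0.05]
(1266, array([-0.0937, -0.0409,  0.0126]), np.float64(-0.0406))
m,t0 [0.96074992 4.22512593] res mm [-0.2   0.12 -0.06]
[[5.925 0.082 0.141]
 [6.05  0.1   0.144]
 [6.175 0.118 0.146]
 [6.3   0.137 0.147]
 [6.425 0.155 0.149]
 [6.55  0.174 0.15 ]
 [6.675 0.193 0.151]
 [6.8   0.212 0.152]
 [6.925 0.231 0.153]
 [7.05  0.25  0.153]
 [7.175 0.269 0.154]
 [7.3   0.288 0.154]
 [7.425 0.308 0.155]]
```

```bash
cat > plan.py <<'E'
import numpy as np,sys
def run(st,x,v,m,face,off,b0=True,dt=.0005):
    st=np.array(st)/1000; knots=np.r_[0,np.cumsum(st)]+face+off; T=np.arange(len(knots))*.125
    t=0;tc=None;mx=0;xc=0;out=[]
    while t<T[-1]+.6:
        f=np.interp(t,T,knots); vf=(np.interp(t+dt,T,knots)-f)/dt
        c=x-f; F=0
        if c>0:
            F=max(0,45*c+1*(v-vf))
            if tc is None: tc=t;xc=x;vr=v-vf
        a=(m*9.81*.0227-1.3*v-.01*np.sign(v)-F)/m; v+=a*dt;x+=v*dt;t+=dt;mx=max(mx,c)
        if t>tc_ if (tc_:=tc if tc is not None else 9) else 0: out.append(c)
    late=np.array(out)
    return "contact t %.2f x %.3f vrel %.3f  maxcomp %.1f mincomp %.1f mm final face %.3f v %.3f c %.1f"%(tc,xc,vr,mx*1e3,late.min()*1e3,f,v,c*1e3)
if __name__=="__main__":
    st=eval(sys.argv[1]); print(len(st),sum(st))
    for m in(.9,.96,1.02):
        for off in(-.004,0,.004): print(m,off,run(st,.082,.141,m,.181,off))
E
python3 plan.py '[-35,0,6,12,14,15,15,14,12.5,11,9.5,8,6.5,5,3.5,2,1,0]'; python3 plan.py '[-40,0,8,13,14,15,14,12.5,11,9.5,8,6.5,5,3.5,2,1,0]'
```

```text
18 100.0
0.9 -0.004 contact t 0.74 x 0.187 vrel 0.025  maxcomp 6.1 mincomp 0.0 mm final face 0.277 v 0.001 c 4.2
0.9 0 contact t 0.89 x 0.210 vrel 0.033  maxcomp 6.6 mincomp 0.0 mm final face 0.281 v 0.003 c 4.3
0.9 0.004 contact t 1.01 x 0.227 vrel 0.045  maxcomp 7.7 mincomp 0.0 mm final face 0.285 v 0.004 c 4.1
0.96 -0.004 contact t 0.65 x 0.177 vrel 0.030  maxcomp 6.4 mincomp 0.0 mm final face 0.277 v 0.000 c 4.5
0.96 0 contact t 0.78 x 0.196 vrel 0.031  maxcomp 6.9 mincomp 0.0 mm final face 0.281 v 0.002 c 4.5
0.96 0.004 contact t 0.90 x 0.215 vrel 0.040  maxcomp 7.7 mincomp 0.0 mm final face 0.285 v 0.004 c 4.4
1.02 -0.004 contact t 0.60 x 0.171 vrel 0.043  maxcomp 6.8 mincomp 0.0 mm final face 0.277 v 0.000 c 4.8
1.02 0 contact t 0.70 x 0.187 vrel 0.036  maxcomp 7.3 mincomp 0.0 mm final face 0.281 v 0.002 c 4.8
1.02 0.004 contact t 0.81 x 0.204 vrel 0.038  maxcomp 7.8 mincomp 0.0 mm final face 0.285 v 0.005 c 4.7
17 83.0
0.9 -0.004 contact t 0.65 x 0.176 vrel 0.024  maxcomp 6.2 mincomp 0.0 mm final face 0.260 v 0.001 c 4.3
0.9 0 contact t 0.80 x 0.197 vrel 0.033  maxcomp 6.7 mincomp 0.0 mm final face 0.264 v 0.003 c 4.2
0.9 0.004 contact t 0.91 x 0.213 vrel 0.045  maxcomp 8.0 mincomp 0.0 mm final face 0.268 v 0.004 c 4.1
0.96 -0.004 contact t 0.59 x 0.168 vrel 0.038  maxcomp 6.6 mincomp 0.0 mm final face 0.260 v 0.001 c 4.5
0.96 0 contact t 0.71 x 0.187 vrel 0.031  maxcomp 7.1 mincomp 0.0 mm final face 0.264 v 0.003 c 4.5
0.96 0.004 contact t 0.82 x 0.203 vrel 0.040  maxcomp 8.2 mincomp 0.0 mm final face 0.268 v 0.005 c 4.3
1.02 -0.004 contact t 0.55 x 0.164 vrel 0.042  maxcomp 7.1 mincomp 0.0 mm final face 0.260 v 0.001 c 4.8
1.02 0 contact t 0.65 x 0.179 vrel 0.036  maxcomp 7.6 mincomp 0.0 mm final face 0.264 v 0.004 c 4.8
1.02 0.004 contact t 0.76 x 0.196 vrel 0.045  maxcomp 8.6 mincomp 0.0 mm final face 0.268 v 0.005 c 4.6
```

>>> apply_moves(delta_pos=[[4,0,0],[0,0,0],[-0.8,0,0],[-1.3,0,0],[-1.4,0,0],[-1.5,0,0],[-1.4,0,0],[-1.25,0,0]], twist=[0,0,0,0,0,0,0,0])

```text
t: 6.92
tool_pos: [0.4592, -0.2833, 0.1006]
orientation: [-2.413, -2.012, 0.0]
force: [0.2, 0.3, 0.1]
opening: 0.0004
gripper_force: 0.1
```

>>> apply_moves(delta_pos=[[-1.1,0,0],[-0.95,0,0],[-0.8,0,0],[-0.65,0,0],[-0.5,0,0],[-0.35,0,0],[-0.2,0,0],[-0.1,0,0]], twist=[0,0,0,0,0,0,0,0])

```text
t: 7.92
tool_pos: [0.4513, -0.3278, 0.1006]
orientation: [-2.412, -2.013, -0.0]
force: [0.0, -0.1, -0.6]
opening: 0.0005
gripper_force: 0.1
```

```bash
python3 - <<'E'
from track import *
toolstat((.19,0,.1)); c=robot.read_camera("top"); print(locate(c))
cv2.imwrite("pics/e1.png",cv2.resize(c["frame"][210:320,300:460],None,fx=4,fy=4)[:,:,::-1])
for i in range(8): c=robot.read_camera("top")
print(locate(c))
E
```

```text
t 7.925 ramp-frame tcp [0.2681 0.0005 0.1006] yawerr 0.0002 z [ 0.e+00  1.e-04 -1.e+00] F [ 0.  -0.1 -0.6] op 0.0005
tool delta cm [ 7.81 -0.04  0.06]
(1294, array([0.089 , 0.1426, 0.1969]), np.float64(0.1428))
(1303, array([0.0875, 0.1416, 0.196 ]), np.float64(0.1418))
```

View pics/e1.png

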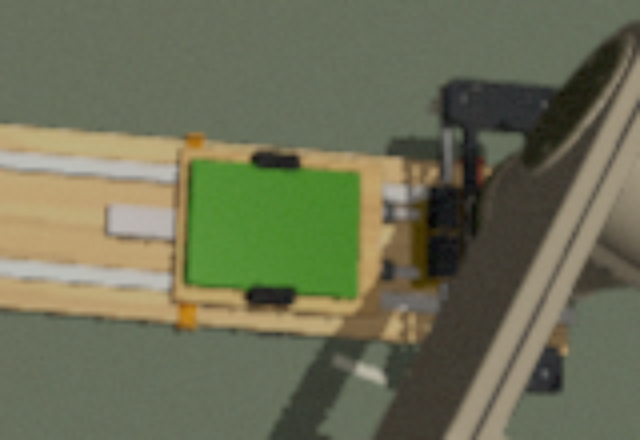

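The carriage is resting against the fingers with the buffer at ramp x ≈ 0.255, between the lines. I'll confirm it is still and hand in.

```bash
python3 - <<'E'
from track import *
a=[]
for i in range(10):
    a.append(locate(robot.read_camera("top"))[2])
print(a); toolstat()
if np.ptp(a)<.0008: print(robot.close_job())
E
```

```text
[np.float64(0.1418), np.float64(0.1417), np.float64(0.1415), np.float64(0.1418), np.float64(0.1417), np.float64(0.1418), np.float64(0.1419), np.float64(0.1419), np.float64(0.1419), np.float64(0.1419)]
t 8.875 ramp-frame tcp [0.2681 0.0004 0.1006] yawerr 0.0002 z [-0.  0. -1.] F [ 0.3  0.  -0.7] op 0.0003
the job is handed in; nothing more can be done
None
```

The job is handed in: I pressed the latch, and the carriage is at a standstill with its buffer at about ramp x = 255 mm (between the orange line at 100 and the red at 300), still held by the fingers at 8.9 s. I planned first contact at 160–190 mm with 6–9 mm of buffer travel, but did not measure either during the catch.

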